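Brush out the drain channel of a shelf tier

ROBOT

A 6-joint arm with a two-finger parallel gripper is mounted at the origin on the work surface. World frame = base frame: x ahead of the robot, y to its left, z up, the work surface at z = 0. Lengths are in mm, angles in rad, forces in N, time in s.
With the tool pointing down it reaches from about 400 to 925 mm from the base axis. Payload 3.4 kg.
Tool frame: the origin (TCP) lies between the finger pads; the fingertips stand 11 mm ahead of it and the grasp point (between the pads) lies 8 mm behind it (robot.tip_reach is the distance from the TCP to the fingertips, in mm); z points along the fingers, y is the line along which they close (so a half turn about z gives the same grasp; the last joint's range is limited). The gripper opens to 85 mm and grips with 20 to 120 N. Pads are 22 mm wide; open, the fingers measure 114 mm over their backs; the gripper's body (76 mm by 85 mm) begins 54 mm behind the grasp point. The pads swing forward as they close: fully open they stand 13 mm farther back than shut.
Start: joints at [-1.224, 0.307, 1.506, -0, 1.328, -0.073], TCP at [234.335, -525.089, 242.305] pointing down, gripper open.
Joint ranges: [-3.12, 3.12], [-1.05, 2.28], [0.14, 2.33], [-1.42, 4.57], [0.1, 2.73], [-2.68, 2.68]. Speed limits (rad/s): [2.57, 2.57, 3.14, 3.14, 3.14, 3.14].

INTERFACE

Orientations are given as a unit quaternion [x, y, z, w].
In Python, from plant import robot gives the robot as it stands.
- The arm moves only by the tool servo_tool, never from a script. Its argument "targets" is a list of rows, each an object of numbers: "tx", "ty", "tz": the shift along the tool's x, y, z in m; "twist": the turn about the tool's z in degrees. In form: [{"tx": .., "ty": .., "tz": .., "twist": ..}, ...]. A call has exactly 5 rows; each row shifts and turns the commanded pose from where the row before left it, along the tool's axes as they then stand; what a row does not reach is not made up. A row lasts 1/12 s, in which the tool goes at most 41.7 mm and 7.16 degrees, less where a joint would pass 70% of its speed; a pose out of reach is approached as far as the arm can. A call with a gripper value outside its range is refused whole. "jaw" is the gripper's target within -1 to 1 (fully open at 1, half-way at 0, shut at -1), set as the call begins (left out, the last holds). The fingers move at their own pace and stop on an object; the grip force is fixed at half the most. Time passes only in rows, so rows that do not move let the fingers close, or fill a call up. It gives the time, the measured TCP pose, the force, the opening and the grip force at its end, in the units of the state.
- robot.get_state(): the state, without advancing time (a new reading comes with each control period).
- robot.read_camera(name): name is "scene" or "side" or "wrist"; returns a dict with "img" (480x640x3 uint8, blue, green, red), "mtx" (3x3 intrinsics, pixels), "view" (4x4, takes a point from world to camera coordinates). Camera axes: x right, y down, z forward; pixel columns grow to the right and rows downward; lengths in mm; the calibration is good to about 2 mm. A picture is of the moment at which its call begins. There is no depth.
- robot.job_done(): hands the job in; it is judged then, once.
The state is a dict: "time": time; "joint_pos": joint angles; "qvel": joint speeds; "joint_torque": joint torques, N m; "tool_pos": TCP position; "eef_rot": TCP orientation; "wrist_force": force on the tool from outside, world axes, zero at the start; "moment": the same for the moment, N m; "width": opening from 0.0 (shut) to 1.0 (fully open); "grip_force": force on a finger pad.
Only numpy, scipy, OpenCV 4.12 (cv2) and the standard library are available. Lean on these libraries where they do the work, as an engineer would, in place of code of your own. Each camera call takes 0.05 s, during which the arm holds its last target. There are 200 camera calls.

TASK

Take the slim grey brush with the tall square handle out of the white caddy and run its tip slowly (about 5 cm a second or less) down in the drain channel of the aluminium shelf tier, staying in the channel near its floor, from the closed end all the way to the open end. Then leave the brush standing tip down in the plain stainless tumbler, not in the mug with the handle, with the tumbler upright.

Things in the scene. Friction and masses are not known exactly. Their poses are not given: they have to be found in the camera images.
- brush_center (a point): Centre of the handle of the grey plastic brush to use, 185 mm long, 40 to 85 g, upright in the lid of a white caddy. Handle: the upper 95 mm, square 24 x 24 mm; this point is 47.5 mm below its top. x, y square to its faces, z up. Two other grey brushes with round handles, 40 mm lower, stand in the same row (along this y, 60 mm apart): close the fingers along x to miss them.
- brush_tip (a point): The brush's tip, 137.5 mm below brush_center along the brush's z. Below the handle is a stiff round neck 14 mm thick, ending in a black nib 8 mm thick, 30 mm long. The handle's shoulder rests on the fixed caddy's lid (90 x 200 mm, top 100 mm above the table), the neck hangs in a 17 mm hole: lift 95 mm straight up to free it.
- channel_start (a point): Point on the drain channel's floor and centre line, 18 mm from its closed end. Straight channel 32 mm wide, 16 mm deep, in a fixed aluminium tier (deck 180 x 240 mm, 40 mm high; channel floor 24 mm above the table). y points along the channel to the closed end: it runs to -y; x across, z up. Two tins up to 26 mm high lie on the deck beside it.
- channel_end (a point): Point on the channel's floor and centre line at the open end, 195 mm from channel_start; beyond it the floor goes on as a spout for 37 mm.
- tumbler: Plain round stainless tumbler without a handle, loose, 95 mm high, mouth 80 mm across, inner floor about 5 mm above its underside. Origin at the centre of its underside, z up. A steel mug of like size with a handle stands near it.
Mind the look-alikes: they are no part of the job. Leave any black or red look-alike of the tumbler alone. Leave any brown or orange look-alike of the part that bears brush_center alone.

How it is judged:
By the outcome, as a careful person would: the job done as asked, in the order asked, and still so for the second after the job is handed in, with the robot touching nothing.
It also fails if it takes over 64 s, if anything falls off the work surface, if the arm or the gripper's body presses on something with over 40 N, if the wrist force passes 120 N, or if a joint passes its speed limit or range.

## Working session

There is one attempt and no reset: what is moved stays moved. The work goes in short steps, Python scripts to look and compute and a tool call to move; the robot and the scene stay as the last step left them, time stands still between calls to the robot, and variables do not carry over. Pictures are saved under pics/ and viewed, at most 10 in all, crops included, and the job is handed in when it is done.

Besides the shell and the picture viewer there is one more tool, called after "Emit:" as name(argument=value, ...), one argument or row to a line, values as JSON. servo_tool: Moves the arm, as the interface text tells. Its arguments: {"type":"object","properties":{"targets":{"type":"array"},"jaw":{"type":"number"}},"required":["targets"]}

```bash
ls; mkdir -p pics; cat > h.py <<'E'
import numpy as np, cv2
from plant import robot
def cam(n): 
    c=robot.read_camera(n); return c['img'],np.array(c['mtx']),np.array(c['view'])
def proj(K,V,p):
    q=V[:3,:3]@np.array(p,float)+V[:3,3]; q=K@q; return q[:2]/q[2]
def ray(K,V,uv):
    R=V[:3,:3]; o=-R.T@V[:3,3]; d=R.T@np.linalg.solve(K,[uv[0],uv[1],1.]); return o,d/np.linalg.norm(d)
def onz(K,V,uv,z):
    o,d=ray(K,V,uv); return o+d*(z-o[2])/d[2]
E
python3 - <<'E'
from h import *
for n in('scene','side'):
    i,K,V=cam(n); cv2.imwrite(f'pics/{n}0.png',i); np.savez(f'{n}0.npz',i=i,K=K,V=V); print(n,ray(K,V,(320,240)),K[0,0])
print(robot.get_state())
E
```

```text
pics
scene (array([1193.75565496, -439.64803556,  944.80602678]), array([-0.57684815,  0.3617163 , -0.73239848])) 568.878454204273
side (array([490.49531839, 689.99331349, 852.15174712]), array([ 0.06091233, -0.6860431 , -0.72500659])) 586.7191991556524
{'time': 0.1, 'joint_pos': array([-1.22449990e+00,  3.07482642e-01,  1.50756484e+00, -2.21103505e-05,
        1.32841009e+00, -7.35216049e-02]), 'qvel': array([ 0.00196214, -0.00320185, -0.00169804, -0.00049901,  0.00083061,
       -0.00163394]), 'joint_torque': array([ 5.01672403e-04, -4.58526635e+01, -2.52607369e+01, -8.08375557e-05,
        5.55061328e-03,  1.41074113e-05]), 'tool_pos': array([ 234.11382367, -524.49928619,  241.47371824]), 'eef_rot': array([ 9.78048897e-01,  2.08373426e-01, -1.37411677e-04, -9.22341209e-04]), 'wrist_force': array([-0.06495929, -1.34316772,  0.1775478 ]), 'moment': array([-0.01448486,  0.01466345, -0.00769199]), 'grip_force': 0.0, 'width': 0.9995758820860517}
```

View pics/scene0.png

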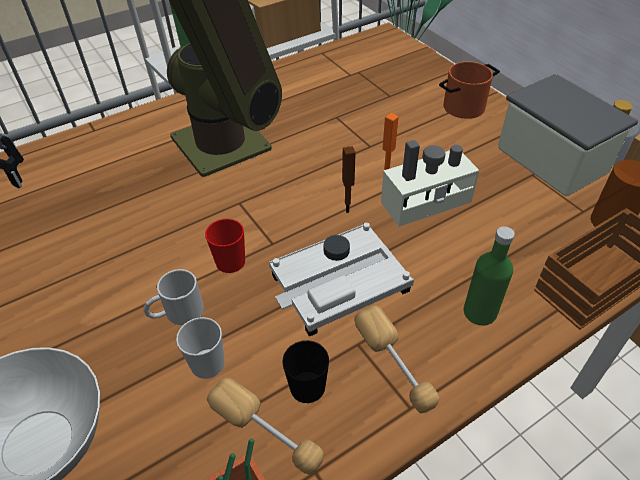

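View pics/side0.png

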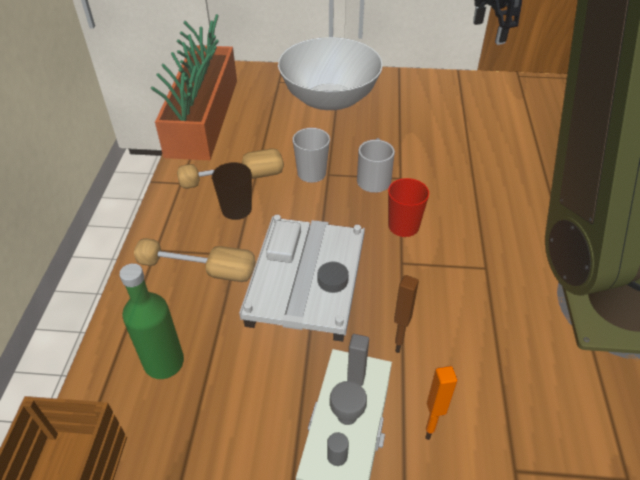

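Candidates for the brush are scene (411,160), the square and tallest one, and the round ones at (434,158) and (455,155). Brown (348,175) and orange (390,135) are look-alikes. For the cup, scene (201,348) is plain and (180,297) has a handle at (155,307). I'll confirm both in one enlarged montage.

```bash
python3 - <<'E'
from h import *
a=np.load('scene0.npz')['i'];b=np.load('side0.npz')['i']
def crop(i,x,y,w,h): return cv2.resize(i[y:y+h,x:x+w],(400,300),interpolation=cv2.INTER_CUBIC)
m=np.vstack([np.hstack([crop(a,370,130,120,90),crop(b,280,325,160,120)]),np.hstack([crop(a,140,260,160,120),crop(b,230,205,160,120)])])
cv2.imwrite('pics/m1.png',m)
E
```

```text
(no output)
```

View pics/m1.png

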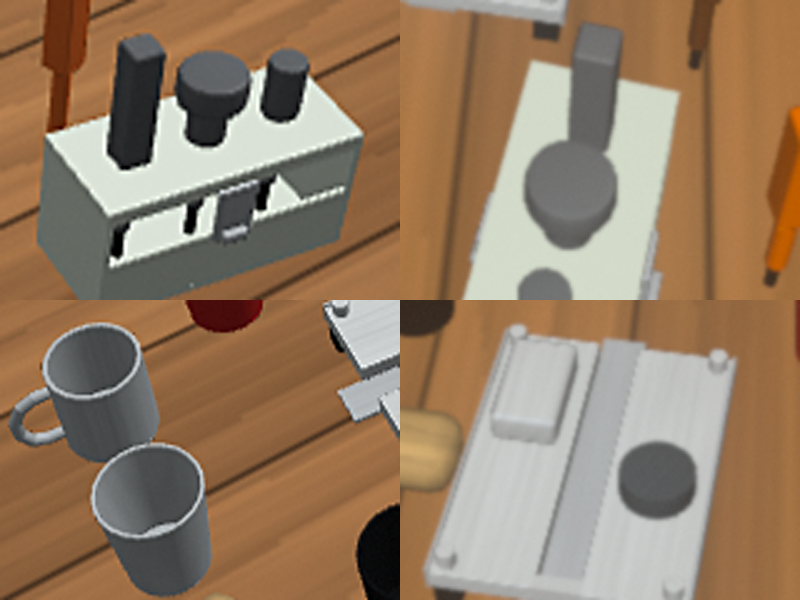

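Montage:
- The tall square handle is confirmed. Its top face is at side (359,344) and scene (412,144).
- The plain tumbler's mouth is at scene (199,336), and the handled mug is above it.
- The channel's spout end is at side about (311,222), and its closed end is at the bottom, about (295,316).

```bash
python3 - <<'E'
from h import *
np.set_printoptions(precision=1,suppress=True)
S={n:np.load(n+'0.npz') for n in('scene','side')}
def c(n,cx,cy,z):
    x0,y0,u0,v0,s=dict(A=(370,130,0,0,.3),B=(280,325,400,0,.4),C=(140,260,0,300,.4),D=(230,205,400,300,.4))[n]
    d=S['scene' if n in'AC' else 'side']; return onz(d['K'],d['V'],(x0+(cx-u0)*s-.4,y0+(cy-v0)*s-.4),z)
def p(*a):print(*a)
p('top side corners',[c('B',*q,195)[:2] for q in((580,25),(622,30),(614,68),(573,60))])
p('top scene corners',[c('A',*q,195)[:2] for q in((120,40),(150,35),(165,50),(134,58))])
p('lid scene',[c('A',*q,100)[:2] for q in((45,135),(107,213),(362,133),(300,68))])
p('lid side',[c('B',*q,100)[:2] for q in((530,62),(680,92))])
p('tumbler',c('C',148,490,95)[:2],c('C',93,490,95)[:2],c('C',204,490,95)[:2],c('C',148,445,95)[:2],c('C',148,537,95)[:2])
p('mug',c('C',94,361,95)[:2])
p('spout z24',c('D',603,340,24)[:2],c('D',645,343,24)[:2])
p('chan z24 near',c('D',540,575,24)[:2],c('D',587,579,24)[:2])
p('deck z40',[c('D',*q,40)[:2] for q in((428,577),(690,597),(736,358),(508,333))])
p('chan edges z40 near/far',[c('D',*q,40)[:2] for q in((539,575),(587,579),(599,344),(642,350))])
E
```

```text
top side corners [array([488.6, 239.1]), array([466.1, 240.4]), array([469.6, 264.6]), array([491.2, 261.5])]
top scene corners [array([465.2, 239.7]), array([472., 259.]), array([489.4, 256.9]), array([484.7, 235.3])]
lid scene [array([426.6, 216.4]), array([512.3, 202. ]), array([546.9, 397.8]), array([470. , 411.3])]
lid side [array([517.1, 203. ]), array([427.1, 216.5])]
tumbler [ 597.4 -323.3] [ 575.6 -355.5] [ 619.6 -290.5] [ 562.  -306.8] [ 632.5 -339.7]
mug [ 467.8 -307.7]
spout z24 [ 583.1 -145.7] [ 549.1 -145. ]
chan z24 near [604.6  89.6] [571.6  90.3]
deck z40 [array([678.3, 109.1]), array([499.3, 111. ]), array([ 476.1, -118.1]), array([ 657. , -131.3])]
chan edges z40 near/far [array([603. , 101.2]), array([570. , 101.9]), array([ 584. , -124.9]), array([ 549.8, -121. ])]
```

Positions and checks (mm):
- **Brush:** axis at about (478.5, 249.5), yaw about −10°. The lid corners and row spacing predict (479, 248).
- **Channel:** start at about (587, 86), end at about (569.5, −108.6), yaw −5.2°. The deck length and closed-end position agree.
- **Tumbler:** at about (597, −323).

Next I'll raise and twist the tool, then move toward the brush along an arc.

Emit:
servo_tool(
  targets=[
    {"tz": -0.012, "twist": -7},
    {"tz": -0.012, "twist": -7},
    {"tz": -0.012, "twist": -7},
    {"tz": -0.012, "twist": -7},
    {"tz": -0.012, "twist": -7},
  ],
  jaw=1,
)

```text
invalid input
```

Emit:
servo_tool(
  targets=[
    {"twist": -7},
    {"twist": -7},
    {"twist": -7},
    {"tx": 0.028, "ty": 0.028},
    {"tx": 0.028, "ty": 0.028},
  ],
)

```text
invalid input
```

Emit:
servo_tool(
  targets=[
    {"tx": 0.028, "ty": 0.028},
    {"tx": 0.028, "ty": 0.028},
    {"tx": 0.028, "ty": 0.028},
    {"tx": 0.028, "ty": 0.028},
    {"tx": 0.028, "ty": 0.028},
  ],
)

```text
invalid input
```

Emit:
servo_tool(
  targets=[
    {"tx": 0.028, "ty": 0.028},
    {"tx": 0.028, "ty": 0.028},
    {"tx": 0.028, "ty": 0.028},
    {"tx": 0.035},
    {"tx": 0.035},
  ],
)

```text
invalid input
```

Emit:
servo_tool(
  targets=[
    {"tx": 0.035},
    {"tx": 0.035},
    {"tx": 0.035},
    {"tx": 0.035},
    {"tx": 0.035},
  ],
)

```text
invalid input
```

The rows probably need all four keys, so I'll try one call.

Emit:
servo_tool(
  targets=[
    {"tx": 0, "ty": 0, "tz": -0.012, "twist": -7},
    {"tx": 0, "ty": 0, "tz": -0.012, "twist": -7},
    {"tx": 0, "ty": 0, "tz": -0.012, "twist": -7},
    {"tx": 0, "ty": 0, "tz": -0.012, "twist": -7},
    {"tx": 0, "ty": 0, "tz": -0.012, "twist": -7},
  ],
  jaw=1,
)

```text
time: 0.52
tool_pos: [234.2, -524.7, 302.3]
eef_rot: [0.869, 0.495, 0.0, -0.001]
wrist_force: [0.8, -0.1, -0.8]
width: 1.0
grip_force: 0.0
```

Emit:
servo_tool(
  targets=[
    {"tx": 0, "ty": 0, "tz": 0, "twist": -7},
    {"tx": 0, "ty": 0, "tz": 0, "twist": -7},
    {"tx": 0, "ty": 0, "tz": 0, "twist": -7},
    {"tx": 0.028, "ty": 0.028, "tz": 0, "twist": 0},
    {"tx": 0.028, "ty": 0.028, "tz": 0, "twist": 0},
  ],
)

```text
time: 0.93
tool_pos: [298.3, -480.1, 301.7]
eef_rot: [0.767, 0.642, -0.0, -0.0]
wrist_force: [0.4, 0.0, 1.0]
width: 1.0
grip_force: 0.0
```

Emit:
servo_tool(
  targets=[
    {"tx": 0.028, "ty": 0.028, "tz": 0, "twist": 0},
    {"tx": 0.028, "ty": 0.028, "tz": 0, "twist": 0},
    {"tx": 0.028, "ty": 0.028, "tz": 0, "twist": 0},
    {"tx": 0.028, "ty": 0.028, "tz": 0, "twist": 0},
    {"tx": 0.028, "ty": 0.028, "tz": 0, "twist": 0},
  ],
)

```text
time: 1.35
tool_pos: [462.3, -364.3, 301.9]
eef_rot: [0.766, 0.643, -0.0, -0.0]
wrist_force: [0.5, -1.0, -0.2]
width: 1.0
grip_force: 0.0
```

Emit:
servo_tool(
  targets=[
    {"tx": 0.028, "ty": 0.028, "tz": 0, "twist": 0},
    {"tx": 0.028, "ty": 0.028, "tz": 0, "twist": 0},
    {"tx": 0.028, "ty": 0.028, "tz": 0, "twist": 0},
    {"tx": 0.035, "ty": 0, "tz": 0, "twist": 0},
    {"tx": 0.035, "ty": 0, "tz": 0, "twist": 0},
  ],
)

```text
time: 1.77
tool_pos: [572.1, -227.3, 300.8]
eef_rot: [0.766, 0.643, -0.0, -0.001]
wrist_force: [-0.4, -0.1, -0.2]
width: 1.001
grip_force: 0.0
```

Emit:
servo_tool(
  targets=[
    {"tx": 0.035, "ty": 0, "tz": 0, "twist": 0},
    {"tx": 0.035, "ty": 0, "tz": 0, "twist": 0},
    {"tx": 0.035, "ty": 0, "tz": 0, "twist": 0},
    {"tx": 0.035, "ty": 0, "tz": 0, "twist": 0},
    {"tx": 0.035, "ty": 0, "tz": 0, "twist": 0},
  ],
)

```text
time: 2.18
tool_pos: [600.5, -54.6, 301.7]
eef_rot: [0.766, 0.643, -0.0, -0.0]
wrist_force: [0.0, 0.1, 0.3]
width: 0.998
grip_force: 0.0
```

Emit:
servo_tool(
  targets=[
    {"tx": 0.028, "ty": -0.0175, "tz": 0, "twist": 0},
    {"tx": 0.028, "ty": -0.0175, "tz": 0, "twist": 0},
    {"tx": 0.028, "ty": -0.0175, "tz": 0, "twist": 0},
    {"tx": 0.028, "ty": -0.0175, "tz": 0, "twist": 0},
    {"tx": 0.028, "ty": -0.0175, "tz": 0, "twist": 0},
  ],
)

```text
time: 2.6
tool_pos: [537.7, 98.0, 301.8]
eef_rot: [0.766, 0.643, -0.0, -0.0]
wrist_force: [-0.3, -0.8, 0.0]
width: 0.999
grip_force: 0.0
```

Emit:
servo_tool(
  targets=[
    {"tx": 0.035, "ty": -0.022, "tz": 0, "twist": 0},
    {"tx": 0.035, "ty": -0.022, "tz": 0, "twist": 0},
    {"tx": 0.035, "ty": -0.022, "tz": 0, "twist": 0},
    {"tx": 0.033, "ty": -0.0195, "tz": 0, "twist": 0},
    {"tx": 0, "ty": 0, "tz": 0, "twist": 0},
  ],
)

```text
time: 3.02
tool_pos: [475.2, 253.3, 301.9]
eef_rot: [0.764, 0.646, 0.0, -0.002]
wrist_force: [1.1, -0.5, 0.4]
width: 1.005
grip_force: 0.0
```

```bash
python3 - <<'E'
from h import *
i,K,V=cam('wrist'); cv2.imwrite('pics/w1.png',i); np.savez('w1.npz',i=i,K=K,V=V)
s=robot.get_state();print(s['tool_pos'],s['eef_rot'],ray(K,V,(320,240)))
print(proj(K,V,(478.5,249.5,195)))
E
```

```text
[476.53936417 250.42000639 301.90888035] [ 7.63884321e-01  6.45352854e-01 -2.82998364e-04 -5.98230497e-04] (array([488.56928643, 326.99182117, 433.72636539]), array([-0.05268646, -0.29340602, -0.95453499]))
[325.18484353 244.67738778]
```

View pics/w1.png

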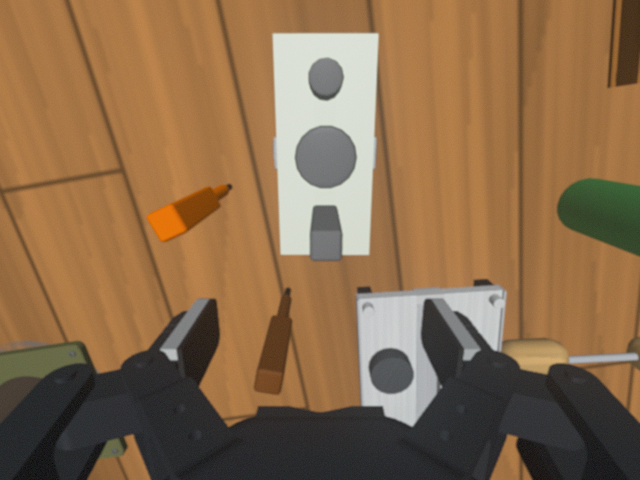

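The wrist view shows the square top face centred at about (326,246), against a predicted (325,245), and it lines up with the fingers' closing axis. I'm at (476.5,250.4) and the target is about (478.5,249.3): tx −0.001, ty +0.002. Descend 155 mm to TCP z 147.

Emit:
servo_tool(
  targets=[
    {"tx": -0.001, "ty": 0.002, "tz": 0.02, "twist": 0},
    {"tx": 0, "ty": 0, "tz": 0.02, "twist": 0},
    {"tx": 0, "ty": 0, "tz": 0.02, "twist": 0},
    {"tx": 0, "ty": 0, "tz": 0.02, "twist": 0},
    {"tx": 0, "ty": 0, "tz": 0, "twist": 0},
  ],
)

```text
time: 3.48
tool_pos: [477.9, 243.6, 218.1]
eef_rot: [0.766, 0.643, -0.004, -0.001]
wrist_force: [-0.2, -0.7, -0.2]
width: 0.997
grip_force: 0.0
```

Emit:
servo_tool(
  targets=[
    {"tx": 0, "ty": 0, "tz": 0.015, "twist": 0},
    {"tx": 0, "ty": 0, "tz": 0.015, "twist": 0},
    {"tx": 0, "ty": 0, "tz": 0.015, "twist": 0},
    {"tx": 0, "ty": 0, "tz": 0.015, "twist": 0},
    {"tx": 0, "ty": 0, "tz": 0.014, "twist": 0},
  ],
)

```text
time: 3.9
tool_pos: [481.2, 245.2, 148.5]
eef_rot: [0.766, 0.643, 0.0, 0.0]
wrist_force: [-0.0, 0.9, 0.1]
width: 0.996
grip_force: 0.0
```

Emit:
servo_tool(
  targets=[
    {"tx": 0, "ty": 0, "tz": 0, "twist": 0},
    {"tx": 0, "ty": 0, "tz": 0, "twist": 0},
    {"tx": 0, "ty": 0, "tz": 0, "twist": 0},
    {"tx": 0, "ty": 0, "tz": 0, "twist": 0},
    {"tx": 0, "ty": 0, "tz": 0, "twist": 0},
  ],
)

```text
time: 4.32
tool_pos: [481.1, 246.2, 149.5]
eef_rot: [0.766, 0.643, 0.001, 0.0]
wrist_force: [-0.2, 1.3, -0.7]
width: 1.001
grip_force: 0.0
```

Correct by (−2.5,+3.5) mm, then close.

Emit:
servo_tool(
  targets=[
    {"tx": 0.003, "ty": -0.003, "tz": 0, "twist": 0},
    {"tx": 0, "ty": 0, "tz": 0.001, "twist": 0},
    {"tx": 0, "ty": 0, "tz": 0, "twist": 0},
    {"tx": 0, "ty": 0, "tz": 0, "twist": 0},
    {"tx": 0, "ty": 0, "tz": 0, "twist": 0},
  ],
)

```text
time: 4.73
tool_pos: [477.7, 249.6, 147.4]
eef_rot: [0.766, 0.643, -0.0, 0.0]
wrist_force: [0.5, -0.2, -0.4]
width: 0.996
grip_force: 0.0
```

Emit:
servo_tool(
  targets=[
    {"tx": 0, "ty": 0, "tz": 0, "twist": 0},
    {"tx": 0, "ty": 0, "tz": 0, "twist": 0},
    {"tx": 0, "ty": 0, "tz": 0, "twist": 0},
    {"tx": 0, "ty": 0, "tz": 0, "twist": 0},
    {"tx": 0, "ty": 0, "tz": 0, "twist": 0},
  ],
  jaw=-1,
)

```text
time: 5.15
tool_pos: [477.8, 249.5, 147.3]
eef_rot: [0.766, 0.643, -0.0, -0.0]
wrist_force: [-0.2, 0.2, 0.3]
width: 0.296
grip_force: 0.0
```

Emit:
servo_tool(
  targets=[
    {"tx": 0, "ty": 0, "tz": 0, "twist": 0},
    {"tx": 0, "ty": 0, "tz": 0, "twist": 0},
    {"tx": 0, "ty": 0, "tz": 0, "twist": 0},
    {"tx": 0, "ty": 0, "tz": 0, "twist": 0},
    {"tx": 0, "ty": 0, "tz": 0, "twist": 0},
  ],
)

```text
time: 5.57
tool_pos: [478.0, 249.5, 147.4]
eef_rot: [0.766, 0.643, 0.0, 0.0]
wrist_force: [0.6, 0.8, 1.3]
width: 0.275
grip_force: 58.9
```

Gripped at 23.4 mm. Lift 105 mm.

Emit:
servo_tool(
  targets=[
    {"tx": 0, "ty": 0, "tz": -0.006, "twist": 0},
    {"tx": 0, "ty": 0, "tz": -0.01, "twist": 0},
    {"tx": 0, "ty": 0, "tz": -0.01, "twist": 0},
    {"tx": 0, "ty": 0, "tz": -0.01, "twist": 0},
    {"tx": 0, "ty": 0, "tz": -0.01, "twist": 0},
  ],
)

```text
time: 5.98
tool_pos: [478.0, 249.6, 194.8]
eef_rot: [0.766, 0.643, 0.0, 0.0]
wrist_force: [0.8, 0.3, -0.8]
width: 0.279
grip_force: 58.8
```

Emit:
servo_tool(
  targets=[
    {"tx": 0, "ty": 0, "tz": -0.014, "twist": 0},
    {"tx": 0, "ty": 0, "tz": -0.014, "twist": 0},
    {"tx": 0, "ty": 0, "tz": -0.014, "twist": 0},
    {"tx": 0, "ty": 0, "tz": -0.014, "twist": 0},
    {"tx": 0, "ty": 0, "tz": -0.008, "twist": 0},
  ],
)

```text
time: 6.4
tool_pos: [478.5, 249.9, 260.1]
eef_rot: [0.766, 0.643, 0.002, 0.0]
wrist_force: [0.4, 0.3, -1.2]
width: 0.275
grip_force: 58.8
```

Emit:
servo_tool(
  targets=[
    {"tx": 0, "ty": 0, "tz": 0, "twist": 0},
    {"tx": 0, "ty": 0, "tz": 0, "twist": 0},
    {"tx": 0, "ty": 0, "tz": 0, "twist": 0},
    {"tx": 0, "ty": 0, "tz": 0, "twist": 0},
    {"tx": 0, "ty": 0, "tz": 0, "twist": 0},
  ],
)

```text
time: 6.82
tool_pos: [477.3, 249.3, 256.3]
eef_rot: [0.766, 0.643, -0.001, -0.0]
wrist_force: [-0.5, 0.4, -0.3]
width: 0.271
grip_force: 58.8
```

Move above the channel start and twist −4.7° so tool x runs along the channel.

Emit:
servo_tool(
  targets=[
    {"tx": -0.01, "ty": 0.01, "tz": 0, "twist": 0},
    {"tx": -0.02, "ty": 0.02, "tz": 0, "twist": 0},
    {"tx": -0.024, "ty": 0.024, "tz": 0, "twist": 0},
    {"tx": -0.024, "ty": 0.024, "tz": 0, "twist": 0},
    {"tx": -0.024, "ty": 0.024, "tz": 0, "twist": 0},
  ],
)

```text
time: 7.23
tool_pos: [561.0, 130.4, 256.6]
eef_rot: [0.765, 0.643, -0.0, -0.0]
wrist_force: [0.9, -0.6, -1.2]
width: 0.271
grip_force: 58.9
```

Emit:
servo_tool(
  targets=[
    {"tx": -0.02, "ty": 0.02, "tz": 0, "twist": 0},
    {"tx": -0.01, "ty": 0.01, "tz": 0, "twist": 0},
    {"tx": -0.005, "ty": 0.0045, "tz": 0, "twist": 0},
    {"tx": 0, "ty": 0, "tz": 0, "twist": -2.4},
    {"tx": 0, "ty": 0, "tz": 0, "twist": -2.3},
  ],
)

```text
time: 7.65
tool_pos: [588.0, 91.3, 256.6]
eef_rot: [0.738, 0.674, -0.0, -0.001]
wrist_force: [0.3, -0.1, -0.3]
width: 0.272
grip_force: 58.9
```

Emit:
servo_tool(
  targets=[
    {"tx": 0, "ty": 0, "tz": 0.01, "twist": 0},
    {"tx": 0, "ty": 0, "tz": 0.01, "twist": 0},
    {"tx": 0, "ty": 0, "tz": 0.01, "twist": 0},
    {"tx": 0, "ty": 0, "tz": 0, "twist": 0},
    {"tx": 0, "ty": 0, "tz": 0, "twist": 0},
  ],
)

```text
time: 8.07
tool_pos: [587.3, 91.3, 225.7]
eef_rot: [0.739, 0.674, -0.001, -0.001]
wrist_force: [-1.1, -0.0, -1.4]
width: 0.273
grip_force: 58.9
```

```bash
python3 - <<'E'
from h import *
np.set_printoptions(precision=4,suppress=True)
s=robot.get_state();print(s['tool_pos'],s['eef_rot'])
t=s['tool_pos']-[0,0,137.4]; out=[]
for n in('scene','side'):
    i,K,V=cam(n); np.savez(n+'1.npz',i=i,K=K,V=V); u,v=proj(K,V,t); print(n,u,v,'start',proj(K,V,(587.3,85.6,24)))
    x,y=int(u)-50,int(v)-75; print(x,y); out.append(cv2.resize(i[y:y+150,x:x+100],(400,600),interpolation=cv2.INTER_CUBIC))
cv2.imwrite('pics/m2.png',np.hstack(out))
E
```

```text
[587.3425  91.346  225.7298] [ 0.7387  0.6741 -0.0013 -0.001 ]
scene 382.0051026433308 238.54954270728803 start [377.9648 260.1639]
332 163
side 293.982717938953 293.0181045195251 start [295.7158 313.4189]
243 218
```

View pics/m2.png

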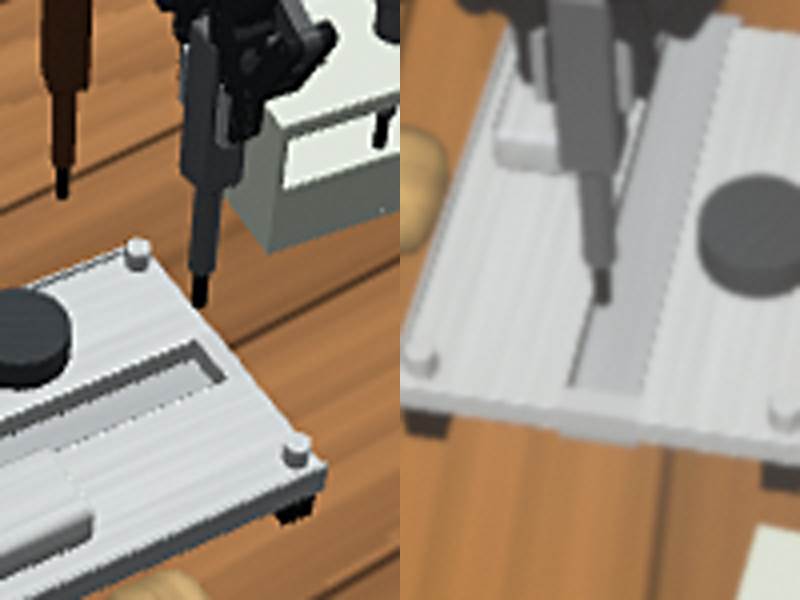

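The tip is at scene (382,239) and side (293,294), within 1 px of the prediction. I'll cross-check the channel's closed end and centreline in this sharper view.

```bash
python3 - <<'E'
from h import *
np.set_printoptions(precision=1,suppress=True)
S={n:np.load(n+'1.npz') for n in('scene','side')}
def c(n,x,y,z):
    x0,y0=dict(scene=(332,163),side=(243-100,218))[n]; d=S[n]
    return onz(d['K'],d['V'],(x0+x/4-.4,y0+y/4-.4),z)[:2]
print('scene z40 closed corners',c('scene',196,342,40),c('scene',226,380,40))
print('scene z40 edges left',c('scene',0,408,40),'floor/near edge',c('scene',0,462,40))
print('side z40 closed',c('side',568,385,40),c('side',640,399,40))
print('side z40 edges far', c('side',672,18,40), c('side',739,18,40), 'edge pt',c('side',600,300,40),c('side',668,300,40))
E
```

```text
scene z40 closed corners [573.7 101.8] [604.1  98.5]
scene z40 edges left [553.4 -11.1] floor/near edge [583.4 -31.3]
side z40 closed [604.3  99.7] [572.8 104.5]
side z40 edges far [ 581.3 -125.4] [ 548.4 -128. ] edge pt [596.   52.7] [566.2  50.3]
```

The closed end is at (588.6,101) in both views, and the line fits yaw 5.2°. The tip is over the centreline about 10 mm from the end wall. Lower 60 mm to put the tip 3–4 mm above the floor.

Emit:
servo_tool(
  targets=[
    {"tx": 0, "ty": 0, "tz": 0.01, "twist": 0},
    {"tx": 0, "ty": 0, "tz": 0.01, "twist": 0},
    {"tx": 0, "ty": 0, "tz": 0.01, "twist": 0},
    {"tx": 0, "ty": 0, "tz": 0.01, "twist": 0},
    {"tx": 0, "ty": 0, "tz": 0.006, "twist": 0},
  ],
)

```text
time: 8.58
tool_pos: [587.5, 90.8, 179.2]
eef_rot: [0.739, 0.674, -0.001, -0.001]
wrist_force: [0.2, 0.9, -1.3]
width: 0.279
grip_force: 58.9
```

Emit:
servo_tool(
  targets=[
    {"tx": 0, "ty": 0, "tz": 0.004, "twist": 0},
    {"tx": 0, "ty": 0, "tz": 0.004, "twist": 0},
    {"tx": 0, "ty": 0, "tz": 0.004, "twist": 0},
    {"tx": 0, "ty": 0, "tz": 0.002, "twist": 0},
    {"tx": 0, "ty": 0, "tz": 0, "twist": 0},
  ],
)

```text
time: 9.0
tool_pos: [588.4, 91.0, 166.9]
eef_rot: [0.739, 0.674, -0.0, -0.0]
wrist_force: [-0.4, 0.9, -0.1]
width: 0.278
grip_force: 58.9
```

Emit:
servo_tool(
  targets=[
    {"tx": 0, "ty": 0, "tz": 0, "twist": 0},
    {"tx": 0, "ty": 0, "tz": 0, "twist": 0},
    {"tx": 0, "ty": 0, "tz": 0, "twist": 0},
    {"tx": 0, "ty": 0, "tz": 0, "twist": 0},
    {"tx": 0, "ty": 0, "tz": 0, "twist": 0},
  ],
)

```text
time: 9.42
tool_pos: [588.7, 91.0, 167.6]
eef_rot: [0.739, 0.674, 0.0, 0.0]
wrist_force: [-0.4, 0.3, -0.7]
width: 0.274
grip_force: 58.9
```

```bash
python3 - <<'E'
from h import *
s=robot.get_state();print(s['tool_pos'],s['wrist_force'])
t=s['tool_pos']-[0,0,137.4]; out=[]
for n in('scene','side'):
    i,K,V=cam(n); u,v=proj(K,V,t); print(n,u,v)
    x,y=int(u)-40,int(v)-60; print(x,y); out.append(cv2.resize(i[y:y+120,x:x+80],(400,600),interpolation=cv2.INTER_CUBIC))
cv2.imwrite('pics/m3.png',np.hstack(out))
E
```

```text
[588.69214889  91.00903274 167.55006133] [-0.35924556  0.26493625 -0.7310238 ]
scene 380.5501902883257 257.610935124588
340 197
side 294.44200572316606 313.76754901242487
254 253
```

View pics/m3.png

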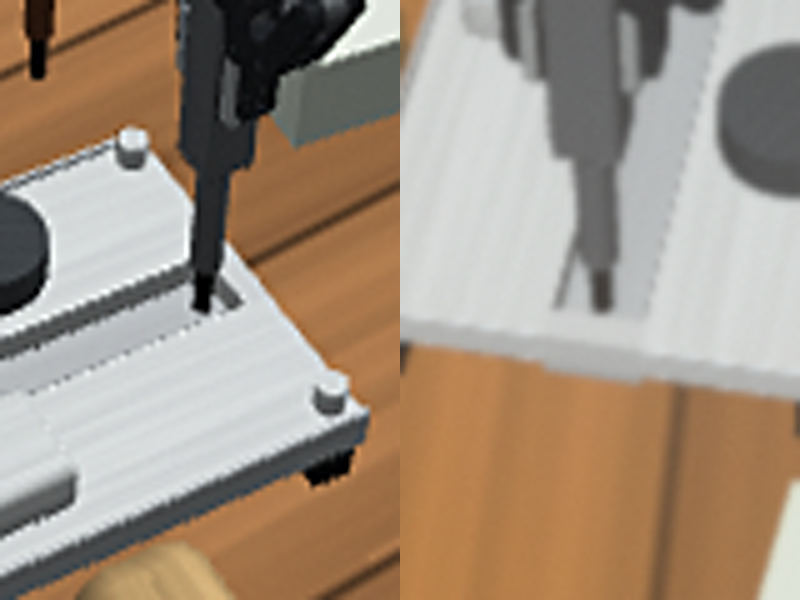

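The nib is inside the channel at the closed end, near the centre (scene crop (203,312), side crop (601,312)). Lower 2.5 mm more and shift ty −1 mm.

Emit:
servo_tool(
  targets=[
    {"tx": 0, "ty": -0.001, "tz": 0.001, "twist": 0},
    {"tx": 0, "ty": 0, "tz": 0.001, "twist": 0},
    {"tx": 0, "ty": 0, "tz": 0.0005, "twist": 0},
    {"tx": 0, "ty": 0, "tz": 0, "twist": 0},
    {"tx": 0, "ty": 0, "tz": 0, "twist": 0},
  ],
)

```text
time: 9.93
tool_pos: [587.5, 91.1, 164.7]
eef_rot: [0.739, 0.674, -0.0, -0.0]
wrist_force: [-0.5, 0.3, -1.5]
width: 0.272
grip_force: 58.9
```

Emit:
servo_tool(
  targets=[
    {"tx": -0.0015, "ty": 0, "tz": 0, "twist": 0},
    {"tx": -0.0025, "ty": 0, "tz": 0, "twist": 0},
    {"tx": -0.003, "ty": 0, "tz": 0, "twist": 0},
    {"tx": -0.003, "ty": 0, "tz": 0, "twist": 0},
    {"tx": -0.003, "ty": 0, "tz": 0, "twist": 0},
  ],
)

```text
time: 10.35
tool_pos: [586.4, 77.7, 164.8]
eef_rot: [0.739, 0.674, -0.0, 0.0]
wrist_force: [0.0, -0.0, -1.0]
width: 0.272
grip_force: 58.9
```

Emit:
servo_tool(
  targets=[
    {"tx": -0.0032, "ty": 0, "tz": 0, "twist": 0},
    {"tx": -0.0032, "ty": 0, "tz": 0, "twist": 0},
    {"tx": -0.0032, "ty": 0, "tz": 0, "twist": 0},
    {"tx": -0.0032, "ty": 0, "tz": 0, "twist": 0},
    {"tx": -0.0032, "ty": 0, "tz": 0, "twist": 0},
  ],
)

```text
time: 10.77
tool_pos: [584.9, 61.8, 164.8]
eef_rot: [0.739, 0.674, 0.0, 0.0]
wrist_force: [0.6, -0.3, -1.0]
width: 0.27
grip_force: 58.9
```

Emit:
servo_tool(
  targets=[
    {"tx": -0.0032, "ty": 0, "tz": 0, "twist": 0},
    {"tx": -0.0032, "ty": 0, "tz": 0, "twist": 0},
    {"tx": -0.0032, "ty": 0, "tz": 0, "twist": 0},
    {"tx": -0.0032, "ty": 0, "tz": 0, "twist": 0},
    {"tx": -0.0032, "ty": 0, "tz": 0, "twist": 0},
  ],
)

```text
time: 11.18
tool_pos: [583.4, 45.9, 164.8]
eef_rot: [0.739, 0.674, 0.0, -0.0]
wrist_force: [0.3, 0.3, -1.4]
width: 0.271
grip_force: 58.9
```

Emit:
servo_tool(
  targets=[
    {"tx": -0.0032, "ty": 0, "tz": 0, "twist": 0},
    {"tx": -0.0032, "ty": 0, "tz": 0, "twist": 0},
    {"tx": -0.0032, "ty": 0, "tz": 0, "twist": 0},
    {"tx": -0.0032, "ty": 0, "tz": 0, "twist": 0},
    {"tx": -0.0032, "ty": 0, "tz": 0, "twist": 0},
  ],
)

```text
time: 11.6
tool_pos: [582.0, 30.0, 164.8]
eef_rot: [0.739, 0.674, 0.0, 0.0]
wrist_force: [-0.2, -0.3, -0.6]
width: 0.272
grip_force: 58.9
```

Emit:
servo_tool(
  targets=[
    {"tx": -0.0032, "ty": 0, "tz": 0, "twist": 0},
    {"tx": -0.0032, "ty": 0, "tz": 0, "twist": 0},
    {"tx": -0.0032, "ty": 0, "tz": 0, "twist": 0},
    {"tx": -0.0032, "ty": 0, "tz": 0, "twist": 0},
    {"tx": -0.0032, "ty": 0, "tz": 0, "twist": 0},
  ],
)

```text
time: 12.02
tool_pos: [580.5, 14.1, 164.8]
eef_rot: [0.739, 0.674, -0.0, -0.0]
wrist_force: [0.0, 0.1, -1.1]
width: 0.272
grip_force: 58.9
```

Emit:
servo_tool(
  targets=[
    {"tx": -0.0032, "ty": 0, "tz": 0, "twist": 0},
    {"tx": -0.0032, "ty": 0, "tz": 0, "twist": 0},
    {"tx": -0.0032, "ty": 0, "tz": 0, "twist": 0},
    {"tx": -0.0032, "ty": 0, "tz": 0, "twist": 0},
    {"tx": -0.0032, "ty": 0, "tz": 0, "twist": 0},
  ],
)

```text
time: 12.43
tool_pos: [579.0, -1.9, 164.8]
eef_rot: [0.739, 0.674, 0.0, -0.0]
wrist_force: [0.7, 0.7, -1.6]
width: 0.273
grip_force: 58.9
```

```bash
python3 - <<'E'
from h import *
s=robot.get_state();print(s['tool_pos'],s['wrist_force'])
t=s['tool_pos']-[0,0,137.4]; out=[]
for n in('scene','side'):
    i,K,V=cam(n); u,v=proj(K,V,t); print(n,u,v)
    x,y=int(u)-40,int(v)-60; print(x,y); out.append(cv2.resize(i[y:y+120,x:x+80],(400,600),interpolation=cv2.INTER_CUBIC))
cv2.imwrite('pics/m4.png',np.hstack(out))
E
```

```text
[579.03803774  -1.87178276 164.81554643] [ 0.7223174   0.74263049 -1.56948732]
scene 342.1542383136314 274.3965906447384
302 214
side 305.4853122257098 274.18922165432394
265 214
```

View pics/m4.png

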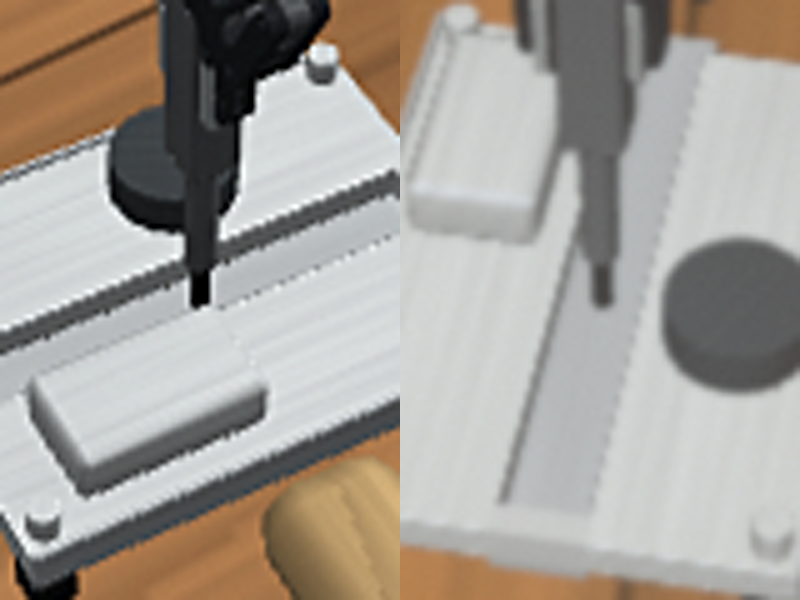

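The nib is centred in the channel: side crop tip at x 603, channel edges at 562 and 643. Continue to about 10 mm past the open end point.

Emit:
servo_tool(
  targets=[
    {"tx": -0.0032, "ty": 0, "tz": 0, "twist": 0},
    {"tx": -0.0032, "ty": 0, "tz": 0, "twist": 0},
    {"tx": -0.0032, "ty": 0, "tz": 0, "twist": 0},
    {"tx": -0.0032, "ty": 0, "tz": 0, "twist": 0},
    {"tx": -0.0032, "ty": 0, "tz": 0, "twist": 0},
  ],
)

```text
time: 12.95
tool_pos: [577.6, -17.8, 164.8]
eef_rot: [0.739, 0.674, 0.0, 0.0]
wrist_force: [0.1, 0.3, -0.6]
width: 0.274
grip_force: 58.9
```

Emit:
servo_tool(
  targets=[
    {"tx": -0.0032, "ty": 0, "tz": 0, "twist": 0},
    {"tx": -0.0032, "ty": 0, "tz": 0, "twist": 0},
    {"tx": -0.0032, "ty": 0, "tz": 0, "twist": 0},
    {"tx": -0.0032, "ty": 0, "tz": 0, "twist": 0},
    {"tx": -0.0032, "ty": 0, "tz": 0, "twist": 0},
  ],
)

```text
time: 13.37
tool_pos: [576.1, -33.7, 164.8]
eef_rot: [0.739, 0.674, 0.0, 0.0]
wrist_force: [0.1, 0.0, -0.4]
width: 0.275
grip_force: 58.9
```

Emit:
servo_tool(
  targets=[
    {"tx": -0.0032, "ty": 0, "tz": 0, "twist": 0},
    {"tx": -0.0032, "ty": 0, "tz": 0, "twist": 0},
    {"tx": -0.0032, "ty": 0, "tz": 0, "twist": 0},
    {"tx": -0.0032, "ty": 0, "tz": 0, "twist": 0},
    {"tx": -0.0032, "ty": 0, "tz": 0, "twist": 0},
  ],
)

```text
time: 13.78
tool_pos: [574.7, -49.6, 164.8]
eef_rot: [0.739, 0.674, -0.0, -0.0]
wrist_force: [-0.0, -0.3, -1.7]
width: 0.273
grip_force: 58.9
```

Emit:
servo_tool(
  targets=[
    {"tx": -0.0032, "ty": 0, "tz": 0, "twist": 0},
    {"tx": -0.0032, "ty": 0, "tz": 0, "twist": 0},
    {"tx": -0.0032, "ty": 0, "tz": 0, "twist": 0},
    {"tx": -0.0032, "ty": 0, "tz": 0, "twist": 0},
    {"tx": -0.0032, "ty": 0, "tz": 0, "twist": 0},
  ],
)

```text
time: 14.2
tool_pos: [573.2, -65.6, 164.8]
eef_rot: [0.739, 0.674, -0.0, 0.0]
wrist_force: [0.6, 0.3, -0.7]
width: 0.272
grip_force: 58.9
```

Emit:
servo_tool(
  targets=[
    {"tx": -0.0032, "ty": 0, "tz": 0, "twist": 0},
    {"tx": -0.0032, "ty": 0, "tz": 0, "twist": 0},
    {"tx": -0.0032, "ty": 0, "tz": 0, "twist": 0},
    {"tx": -0.0032, "ty": 0, "tz": 0, "twist": 0},
    {"tx": -0.0032, "ty": 0, "tz": 0, "twist": 0},
  ],
)

```text
time: 14.62
tool_pos: [571.7, -81.5, 164.8]
eef_rot: [0.739, 0.674, 0.0, -0.0]
wrist_force: [-0.0, -0.2, -1.1]
width: 0.275
grip_force: 58.9
```

Emit:
servo_tool(
  targets=[
    {"tx": -0.0032, "ty": 0, "tz": 0, "twist": 0},
    {"tx": -0.0032, "ty": 0, "tz": 0, "twist": 0},
    {"tx": -0.0032, "ty": 0, "tz": 0, "twist": 0},
    {"tx": -0.0032, "ty": 0, "tz": 0, "twist": 0},
    {"tx": -0.0032, "ty": 0, "tz": 0, "twist": 0},
  ],
)

```text
time: 15.03
tool_pos: [570.2, -97.5, 164.8]
eef_rot: [0.739, 0.674, -0.0, -0.0]
wrist_force: [0.5, 0.9, -1.5]
width: 0.274
grip_force: 58.9
```

Emit:
servo_tool(
  targets=[
    {"tx": -0.0032, "ty": 0, "tz": 0, "twist": 0},
    {"tx": -0.0032, "ty": 0, "tz": 0, "twist": 0},
    {"tx": -0.0032, "ty": 0, "tz": 0, "twist": 0},
    {"tx": -0.0032, "ty": 0, "tz": 0, "twist": 0},
    {"tx": -0.0032, "ty": 0, "tz": 0, "twist": 0},
  ],
)

```text
time: 15.45
tool_pos: [568.8, -113.4, 164.8]
eef_rot: [0.739, 0.674, -0.0, -0.0]
wrist_force: [0.3, -0.2, -0.2]
width: 0.275
grip_force: 58.9
```

Emit:
servo_tool(
  targets=[
    {"tx": -0.0032, "ty": 0, "tz": 0, "twist": 0},
    {"tx": -0.0032, "ty": 0, "tz": 0, "twist": 0},
    {"tx": -0.002, "ty": 0, "tz": 0, "twist": 0},
    {"tx": 0, "ty": 0, "tz": 0, "twist": 0},
    {"tx": 0, "ty": 0, "tz": 0, "twist": 0},
  ],
)

```text
time: 15.87
tool_pos: [568.0, -121.5, 164.8]
eef_rot: [0.739, 0.674, 0.0, -0.0]
wrist_force: [-0.1, -0.0, -0.8]
width: 0.272
grip_force: 58.9
```

```bash
python3 - <<'E'
from h import *
s=robot.get_state();print(s['tool_pos'],s['wrist_force'])
t=s['tool_pos']-[0,0,137.4]; out=[]
for n in('scene','side'):
    i,K,V=cam(n); u,v=proj(K,V,t); print(n,u,v); np.savez(n+'2.npz',i=i,K=K,V=V)
    if n=='side': u,v=u+5,v-40
    else: u-=40
    x,y=int(u)-50,int(v)-75; print(x,y); out.append(cv2.resize(i[y:y+150,x:x+100],(400,600),interpolation=cv2.INTER_CUBIC))
cv2.imwrite('pics/m5.png',np.hstack(out))
E
```

```text
[ 568.03732555 -121.54223655  164.80378791] [-0.07099376 -0.03811891 -0.84479514]
scene 290.23605483128784 296.6288048538987
200 221
side 317.17332144878134 228.37308545786982
272 113
```

View pics/m5.png

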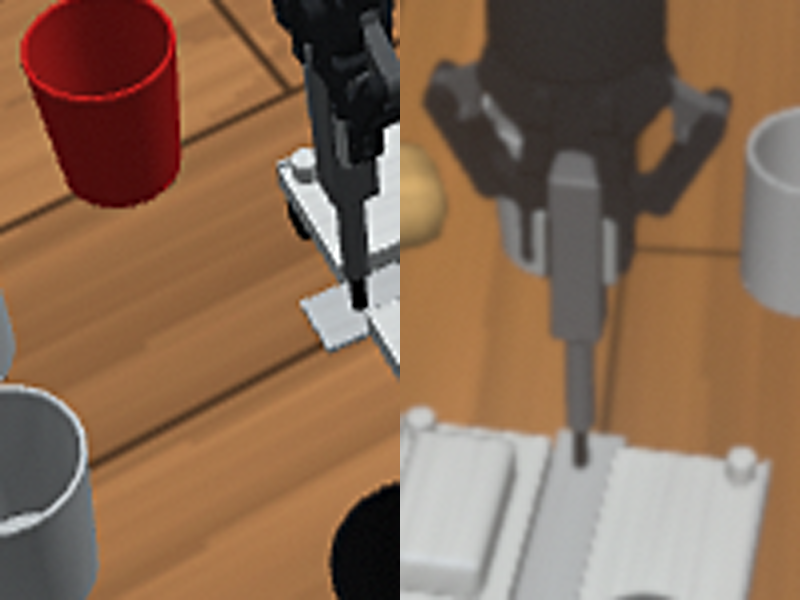

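The nib is past the channel's open end and at the spout. I'll run 6 mm further, lift, and cross-check the tumbler's mouth in the side view.

Emit:
servo_tool(
  targets=[
    {"tx": -0.003, "ty": 0, "tz": 0, "twist": 0},
    {"tx": -0.003, "ty": 0, "tz": 0, "twist": 0},
    {"tx": 0, "ty": 0, "tz": -0.003, "twist": 0},
    {"tx": 0, "ty": 0, "tz": -0.01, "twist": 0},
    {"tx": 0, "ty": 0, "tz": -0.017, "twist": 0},
  ],
)

```text
time: 16.38
tool_pos: [566.2, -127.1, 194.0]
eef_rot: [0.739, 0.674, -0.001, -0.002]
wrist_force: [-0.2, -0.7, 0.6]
width: 0.272
grip_force: 58.9
```

Emit:
servo_tool(
  targets=[
    {"tx": 0, "ty": 0, "tz": -0.02, "twist": 0},
    {"tx": 0, "ty": 0, "tz": -0.02, "twist": 0},
    {"tx": 0, "ty": 0, "tz": -0.02, "twist": 0},
    {"tx": 0, "ty": 0, "tz": -0.015, "twist": 0},
    {"tx": 0, "ty": 0, "tz": -0.005, "twist": 0},
  ],
)

```text
time: 16.8
tool_pos: [569.1, -127.8, 278.8]
eef_rot: [0.739, 0.674, 0.002, 0.003]
wrist_force: [0.1, -0.1, 0.8]
width: 0.275
grip_force: 58.9
```

```bash
python3 - <<'E'
from h import *
out=[]
for n in('scene','side'):
    d=np.load(n+'0.npz'); i=d['i'].copy(); u,v=proj(d['K'],d['V'],(597.4,-323.3,95)); print(n,u,v)
    t=np.linspace(0,2*np.pi,60); P=np.array([proj(d['K'],d['V'],(597.4+40*np.cos(a),-323.3+40*np.sin(a),95)) for a in t])
    x,y=int(u)-40,int(v)-40; c=cv2.resize(i[y:y+80,x:x+80],(400,400),interpolation=cv2.INTER_CUBIC)
    cv2.polylines(c,[np.int32((P+.5-[x,y])*5)],True,(0,0,255),1); out.append(c)
cv2.imwrite('pics/m6.png',np.hstack(out))
E
```

```text
scene 198.8000624141144 335.60184374969555
side 311.54437955096023 137.96243717334832
```

View pics/m6.png

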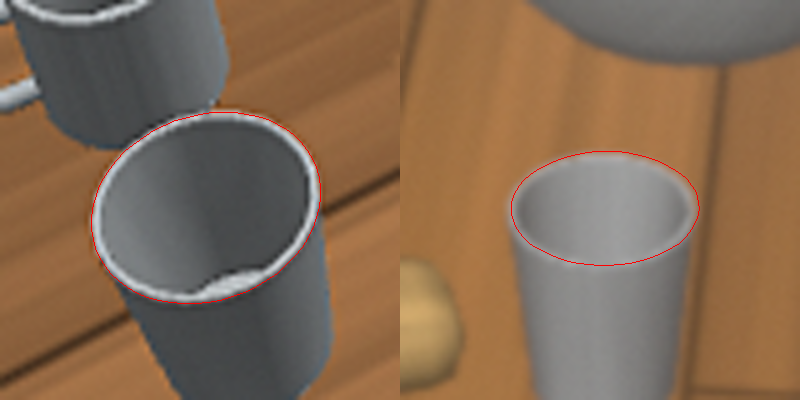

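The projected 80 mm mouth circle at (597.4,−323.3,95) matches the rim in both views. Move the brush over it: tx −192 mm, ty +48 mm.

Emit:
servo_tool(
  targets=[
    {"tx": -0.012, "ty": 0.003, "tz": 0, "twist": 0},
    {"tx": -0.024, "ty": 0.006, "tz": 0, "twist": 0},
    {"tx": -0.028, "ty": 0.007, "tz": 0, "twist": 0},
    {"tx": -0.028, "ty": 0.007, "tz": 0, "twist": 0},
    {"tx": -0.028, "ty": 0.007, "tz": 0, "twist": 0},
  ],
)

```text
time: 17.22
tool_pos: [585.8, -251.3, 273.5]
eef_rot: [0.739, 0.674, -0.001, -0.001]
wrist_force: [0.4, -0.7, -1.2]
width: 0.275
grip_force: 58.9
```

Emit:
servo_tool(
  targets=[
    {"tx": -0.028, "ty": 0.007, "tz": 0, "twist": 0},
    {"tx": -0.024, "ty": 0.006, "tz": 0, "twist": 0},
    {"tx": -0.012, "ty": 0.003, "tz": 0, "twist": 0},
    {"tx": -0.006, "ty": 0.0015, "tz": 0, "twist": 0},
    {"tx": -0.002, "ty": 0.0005, "tz": 0, "twist": 0},
  ],
)

```text
time: 17.63
tool_pos: [597.2, -323.9, 273.5]
eef_rot: [0.739, 0.673, -0.0, -0.001]
wrist_force: [-0.6, 1.0, -0.6]
width: 0.277
grip_force: 58.9
```

Emit:
servo_tool(
  targets=[
    {"tx": 0, "ty": 0, "tz": 0, "twist": 0},
    {"tx": 0, "ty": 0, "tz": 0, "twist": 0},
    {"tx": 0, "ty": 0, "tz": 0, "twist": 0},
    {"tx": 0, "ty": 0, "tz": 0, "twist": 0},
    {"tx": 0, "ty": 0, "tz": 0, "twist": 0},
  ],
)

```text
time: 18.05
tool_pos: [597.8, -322.0, 275.2]
eef_rot: [0.738, 0.674, 0.0, 0.0]
wrist_force: [0.6, 0.7, -0.9]
width: 0.278
grip_force: 58.9
```

Emit:
servo_tool(
  targets=[
    {"tx": 0, "ty": 0, "tz": 0.01, "twist": 0},
    {"tx": 0, "ty": 0, "tz": 0.015, "twist": 0},
    {"tx": 0, "ty": 0, "tz": 0.015, "twist": 0},
    {"tx": 0, "ty": 0, "tz": 0.015, "twist": 0},
    {"tx": 0, "ty": 0, "tz": 0.015, "twist": 0},
  ],
)

```text
time: 18.47
tool_pos: [597.5, -322.6, 203.5]
eef_rot: [0.739, 0.674, -0.0, -0.0]
wrist_force: [0.2, 0.1, -1.1]
width: 0.273
grip_force: 58.9
```

Emit:
servo_tool(
  targets=[
    {"tx": 0, "ty": 0, "tz": 0.014, "twist": 0},
    {"tx": 0, "ty": 0, "tz": 0.012, "twist": 0},
    {"tx": 0, "ty": 0, "tz": 0.01, "twist": 0},
    {"tx": 0, "ty": 0, "tz": 0.008, "twist": 0},
    {"tx": 0, "ty": 0, "tz": 0.004, "twist": 0},
  ],
)

```text
time: 18.88
tool_pos: [597.3, -322.6, 155.3]
eef_rot: [0.739, 0.674, -0.0, -0.001]
wrist_force: [-0.7, 0.2, -0.2]
width: 0.276
grip_force: 58.9
```

Emit:
servo_tool(
  targets=[
    {"tx": 0, "ty": 0, "tz": 0.003, "twist": 0},
    {"tx": 0, "ty": 0, "tz": 0.003, "twist": 0},
    {"tx": 0, "ty": 0, "tz": 0.002, "twist": 0},
    {"tx": 0, "ty": 0, "tz": 0, "twist": 0},
    {"tx": 0, "ty": 0, "tz": 0, "twist": 0},
  ],
)

```text
time: 19.3
tool_pos: [598.0, -323.1, 149.2]
eef_rot: [0.739, 0.674, 0.0, 0.0]
wrist_force: [0.5, 0.0, -0.6]
width: 0.274
grip_force: 58.9
```

Emit:
servo_tool(
  targets=[
    {"tx": 0, "ty": 0, "tz": 0.001, "twist": 0},
    {"tx": 0, "ty": 0, "tz": 0.001, "twist": 0},
    {"tx": 0, "ty": 0, "tz": 0.001, "twist": 0},
    {"tx": 0, "ty": 0, "tz": 0.001, "twist": 0},
    {"tx": 0, "ty": 0, "tz": 0, "twist": 0},
  ],
)

```text
time: 19.72
tool_pos: [597.6, -322.9, 144.6]
eef_rot: [0.739, 0.674, -0.0, -0.0]
wrist_force: [-0.1, -0.9, -0.3]
width: 0.275
grip_force: 58.9
```

Emit:
servo_tool(
  targets=[
    {"tx": 0, "ty": 0, "tz": 0.0005, "twist": 0},
    {"tx": 0, "ty": 0, "tz": 0.0005, "twist": 0},
    {"tx": 0, "ty": 0, "tz": 0, "twist": 0},
    {"tx": 0, "ty": 0, "tz": 0, "twist": 0},
    {"tx": 0, "ty": 0, "tz": 0, "twist": 0},
  ],
)

```text
time: 20.13
tool_pos: [597.8, -323.0, 143.8]
eef_rot: [0.739, 0.674, 0.0, 0.0]
wrist_force: [-0.5, -0.2, -1.2]
width: 0.275
grip_force: 58.9
```

Tip about 1.5 mm above the tumbler floor. Release in stages.

Emit:
servo_tool(
  targets=[
    {"tx": 0, "ty": 0, "tz": 0, "twist": 0},
    {"tx": 0, "ty": 0, "tz": 0, "twist": 0},
    {"tx": 0, "ty": 0, "tz": 0, "twist": 0},
    {"tx": 0, "ty": 0, "tz": 0, "twist": 0},
    {"tx": 0, "ty": 0, "tz": 0, "twist": 0},
  ],
  jaw=-0.3,
)

```text
time: 20.55
tool_pos: [597.8, -323.0, 143.9]
eef_rot: [0.739, 0.674, 0.0, 0.0]
wrist_force: [0.2, 1.3, -0.0]
width: 0.351
grip_force: 0.0
```

Emit:
servo_tool(
  targets=[
    {"tx": 0, "ty": 0, "tz": 0, "twist": 0},
    {"tx": 0, "ty": 0, "tz": 0, "twist": 0},
    {"tx": 0, "ty": 0, "tz": 0, "twist": 0},
    {"tx": 0, "ty": 0, "tz": 0, "twist": 0},
    {"tx": 0, "ty": 0, "tz": 0, "twist": 0},
  ],
  jaw=0.1,
)

```text
time: 20.97
tool_pos: [597.8, -323.0, 143.8]
eef_rot: [0.739, 0.674, 0.0, 0.0]
wrist_force: [0.2, -0.9, 0.2]
width: 0.551
grip_force: 0.0
```

Emit:
servo_tool(
  targets=[
    {"tx": 0, "ty": 0, "tz": 0, "twist": 0},
    {"tx": 0, "ty": 0, "tz": 0, "twist": 0},
    {"tx": 0, "ty": 0, "tz": 0, "twist": 0},
    {"tx": 0, "ty": 0, "tz": 0, "twist": 0},
    {"tx": 0, "ty": 0, "tz": 0, "twist": 0},
  ],
  jaw=1,
)

```text
time: 21.38
tool_pos: [597.8, -323.0, 143.8]
eef_rot: [0.739, 0.674, 0.0, 0.0]
wrist_force: [-1.0, -0.0, 0.7]
width: 0.998
grip_force: 0.0
```

```bash
python3 - <<'E'
from h import *
print(robot.get_state()['wrist_force']); out=[]
for n in('scene','side'):
    i,K,V=cam(n); u,v=proj(K,V,(597.4,-323.3,120)); 
    x,y=int(u)-65,max(0,int(v)-97); out.append(cv2.resize(i[y:y+195,x:x+130],(400,600),interpolation=cv2.INTER_CUBIC))
cv2.imwrite('pics/m7.png',np.hstack(out))
E
```

```text
[-0.95383378 -0.03842806  0.68754783]
```

View pics/m7.png

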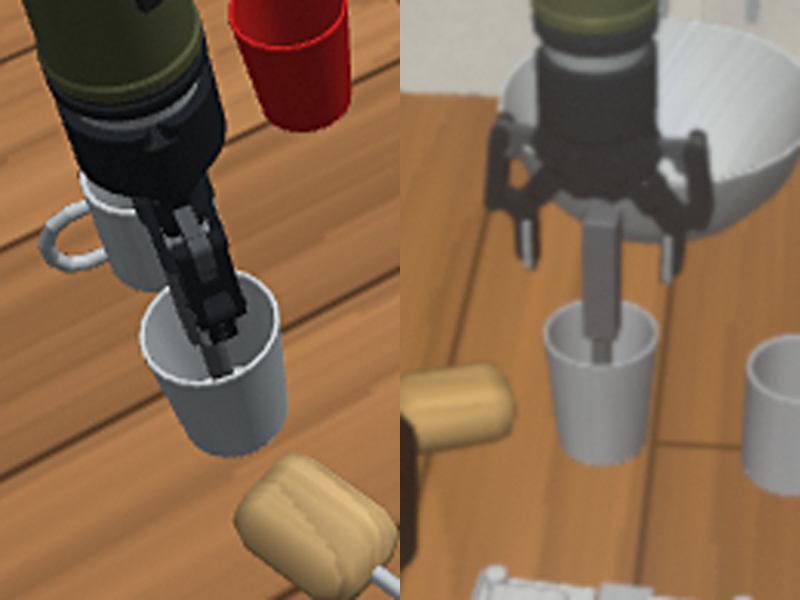

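The brush stands free and upright in the tumbler, between the open fingers. Retreat straight up.

Emit:
servo_tool(
  targets=[
    {"tx": 0, "ty": 0, "tz": -0.008, "twist": 0},
    {"tx": 0, "ty": 0, "tz": -0.012, "twist": 0},
    {"tx": 0, "ty": 0, "tz": -0.015, "twist": 0},
    {"tx": 0, "ty": 0, "tz": -0.015, "twist": 0},
    {"tx": 0, "ty": 0, "tz": -0.015, "twist": 0},
  ],
)

```text
time: 21.9
tool_pos: [598.1, -323.2, 210.9]
eef_rot: [0.739, 0.674, 0.0, 0.001]
wrist_force: [-0.1, -0.1, 0.6]
width: 0.999
grip_force: 0.0
```

Emit:
servo_tool(
  targets=[
    {"tx": 0, "ty": 0, "tz": -0.02, "twist": 0},
    {"tx": 0, "ty": 0, "tz": -0.025, "twist": 0},
    {"tx": 0, "ty": 0, "tz": -0.025, "twist": 0},
    {"tx": 0, "ty": 0, "tz": -0.02, "twist": 0},
    {"tx": 0, "ty": 0, "tz": -0.01, "twist": 0},
  ],
)

```text
time: 22.32
tool_pos: [598.9, -323.7, 314.1]
eef_rot: [0.739, 0.674, 0.001, 0.003]
wrist_force: [-0.0, -0.8, 0.4]
width: 0.999
grip_force: 0.0
```

Emit:
servo_tool(
  targets=[
    {"tx": 0, "ty": 0, "tz": 0, "twist": 0},
    {"tx": 0, "ty": 0, "tz": 0, "twist": 0},
    {"tx": 0, "ty": 0, "tz": 0, "twist": 0},
    {"tx": 0, "ty": 0, "tz": 0, "twist": 0},
    {"tx": 0, "ty": 0, "tz": 0, "twist": 0},
  ],
)

```text
time: 22.73
tool_pos: [597.1, -322.6, 306.9]
eef_rot: [0.739, 0.674, -0.0, -0.002]
wrist_force: [0.3, 1.0, -0.7]
width: 1.004
grip_force: 0.0
```

```bash
python3 - <<'E'
from h import *
print(robot.get_state()['tool_pos'])
for n in('scene','side'):
    i,K,V=cam(n); d=np.load(n+'0.npz')
    D=np.abs(i.astype(int)-d['i']).max(2)>25
    # tumbler rim/outer: change outside the brush; brush columns rows z100..185
    for z in(105,130,155,180):
        u,v=proj(K,V,(597.4,-323.3,z)).astype(int); c=np.flatnonzero(D[v,u-40:u+40])-40
        print(n,z,'changed cols',(c.min(),c.max(),len(c)) if len(c) else None,i[v,u])
    u,v=proj(K,V,(597.4,-323.3,40)).astype(int); print('body change',D[v-8:v+25,u-30:u+30].mean())
E
```

```text
[ 597.10980454 -322.61820587  306.90533016]
scene 105 changed cols (np.int64(-7), np.int64(7), 15) [46 44 44]
scene 130 changed cols (np.int64(-7), np.int64(7), 15) [45 44 41]
scene 155 changed cols (np.int64(-7), np.int64(9), 17) [45 43 41]
scene 180 changed cols (np.int64(-7), np.int64(9), 9) [112 108 106]
body change 0.027777777777777776
side 105 changed cols (np.int64(-7), np.int64(6), 14) [92 93 97]
side 130 changed cols (np.int64(-7), np.int64(6), 14) [93 94 97]
side 155 changed cols (np.int64(-7), np.int64(5), 13) [95 95 98]
side 180 changed cols (np.int64(-6), np.int64(6), 5) [120 119 120]
body change 0.0
```

The difference images show the brush vertical and centred at every height, with the tumbler unmoved. Hand in.

```bash
python3 -c "
from plant import robot
print(robot.job_done())"
```

```text
the job is handed in; nothing more can be done
None
```

The brush tip was run along the channel from the closed end past the open end at about 38 mm/s, roughly 3 mm above the floor by my estimate; the brush now stands tip down in the upright plain tumbler, and the job was handed in at about 23 s.

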